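# Spin the plating turntable free, then stop it on the red mark

## Robot

A 6-joint arm with a two-finger parallel gripper is mounted at the origin on a cart in front of the work surface, level with it; the furniture and walls round the work are solid. World frame = base frame: x ahead of the robot, y to its left, z up, the work surface at z = 0. Lengths are in m, angles in rad, forces in N, time in s.
With the tool pointing down it reaches from about 0.35 to 0.975 m from the base axis. Payload 17.4 kg.
Tool frame: the origin (TCP) lies midway between the tips of the shut fingers; the grasp point (between the pads) lies 19 mm behind it (env.tcp_to_grasp is the distance from the TCP to the grasp point, in m); z points along the fingers, y is the line along which they close (so a half turn about z gives the same grasp; the last joint's range is limited). The gripper opens to 85 mm and grips with 20 to 120 N. Pads are 22 mm wide; open, the fingers measure 114 mm over their backs; the gripper's body (76 mm by 85 mm) begins 54 mm behind the grasp point. The pads swing forward as they close: fully open they stand 13 mm farther back than shut.
Start: joints at [-1.225, 0.116, 1.442, -0, 1.584, -0.038], TCP at [0.253, -0.626, 0.231] pointing down, gripper open.
Joint ranges: [-2.83, 2.83], [-0.83, 2.19], [0.07, 2.5], [-1.14, 4.28], [0.01, 3], [-2.97, 2.97]. Speed limits (rad/s): [1.89, 1.89, 2.22, 3.14, 3.14, 3.14].

## Interface

Orientations are given as a rotation vector (axis times angle).
In Python, from bench import env gives the robot as it stands.
- The arm moves only by the shell command python3 shift.py 'ROWS' [FORCE]. ROWS is a JSON list of rows, 1 to 20 of them, each of 5 numbers: the opening from 0.0 (shut) to 1.0 (fully open), then dx, dy, dz in m, then a turn about the tool's z in rad; each row shifts and turns the commanded pose from where the row before left it, along the tool's axes as they then stand; what a row does not reach is not made up. A row lasts 1/8 s, in which the tool goes at most 0.0625 m and 0.188 rad, less where a joint would pass 70% of its speed; a pose out of reach is approached as far as the arm can. The fingers move at their own pace and stop on an object; FORCE is the grip in N (left out, the last holds). Time passes only in rows, so rows that do not move let the fingers close. It prints the time, the measured TCP pose, the force, the opening and the grip force at its end.
- env.state(): the state, without advancing time (a new reading comes with each control period).
- env.get_image(name): name is "scene" or "top"; returns the picture (480x640x3 uint8, red, green, blue); there is no depth.
- env.get_calibration(name): a dict with "fov_y" (degrees; the focal length in pixels is half the picture's height over the tangent of half this angle, whatever the lens; pixels are square), "cx", "cy" (the principal point, pixels), "R" (3x3) and "t" (3): a world point X has camera coordinates R X + t. Camera axes: x right, y down, z forward; pixel columns grow to the right and rows downward; lengths in m; the calibration is good to about 2 mm. A picture is of the moment at which its call begins. get_calibration takes no time and is no camera call.
- env.sign_off(): hands the job in; it is judged then, once.
The state is a dict: "time_s": time; "qpos": joint angles; "qvel": joint speeds; "tau": joint torques, N m; "position": TCP position; "tool_rot": TCP orientation; "force": force on the tool from outside, world axes, zero at the start; "wrist_torque": the same for the moment, N m; "opening": opening from 0.0 (shut) to 1.0 (fully open); "finger_force": force on a finger pad.
Only numpy, scipy, OpenCV 4.12 (cv2) and the standard library are available. Lean on these libraries where they do the work, as an engineer would, in place of code of your own. Each camera call takes 0.05 s, during which the arm holds its last target. There are 200 camera calls.

## Task

Check that the culture dish runs true on the plating turntable: with a fingertip, flick the edge of the wheel so that it spins on by itself, and let it coast untouched for at least three seconds. Then, while it still turns, brake the wheel with a fingertip so that it stops in one go with its red field at the pointer, ready for the first streak; it must not come to rest anywhere else on the way. Do not touch the dish or lift anything, leave the things around where they are, and finish while still holding the wheel there, the fingertip pressed on it.

Things in the scene. Friction and masses are not known exactly. Their poses are not given: they have to be found in the camera images.
- turntable: fixed, heavy grey cast base of the plating turntable: foot 60 mm in radius, under 20 mm high there, neck narrower. It does not move. Origin at the centre of its underside on the worktop; its +x points from the axis to the pointer, z up
- wheel: steel wheel, 150 mm across its lobes, 16 mm thick; turns freely and endlessly, either way, on a vertical axis. Origin on the axis at its underside, 36 mm above the worktop; flat top at 52 mm. Its +x points to the red mark. Edge: disc of 64 mm radius with eight full-thickness round lobes (12 mm radius, centres 63 mm from the axis, every 45 degrees, the one at +x red), 24 mm free between them
- hub (a point): point on the wheel's axis at the height of its flat top (52 mm above the worktop). Pushed on by a lobe, the wheel runs off at about the fingertip's speed; left alone from 3 rad/s it slows to about 1 rad/s in 8 s and stands after some 18 s (varies by a fourth). Its top carries a thin flat rubber mat, free from 36 to 59 mm from the axis: a fingertip pressed down there stops it at once
- red_mark (a point): middle of the red field at the wheel's edge: tip of the red lobe, 75 mm from the axis, at the height of the wheel's top, turning with the wheel. The red field on the wheel's top is 30 mm wide at the rim (11 degrees either side of this point)
- pointer (a point): fixed point 75 mm from the axis, in line with the red pointer, at the height of the wheel's top: here the red mark must stop. The pointer is a red tip from 80 to 96 mm from the axis on a bent steel strip, 14 mm wide, that rises 98 mm from the axis to 56 mm above the worktop: keep clear of it
- dish: covered culture dish with pink agar, 58 mm across, 14 mm high, lying loose in the wheel's central seat: a black rubber ring, 61 mm inside, 69 mm outside, 5 mm high. Origin at the centre of the dish's underside, on the wheel's top; its own top is 66 mm above the worktop
- dish_stack_low: lower of two stacked spare culture dishes with pale agar, 58 mm across, 14 mm high; origin at the centre of its underside; leave it alone
- dish_stack_top: upper of the two stacked spare dishes, same size; origin at the centre of its underside; leave it alone
- timer: white lab timer with three keys, 64 x 68 x 19 mm; origin at the centre of its underside; leave it alone
- forceps: steel forceps lying flat, 125 x 15 x 9 mm, long along its x; origin at the centre of its underside; leave it alone
- stain_giemsa: brown dropper bottle, 40 mm across, 106 mm high; origin at the centre of its underside; leave it alone
- stain_eosin: brown dropper bottle, 36 mm across, 94 mm high; origin at the centre of its underside; leave it alone
- objective_can: small white screw can with black lid, 37 mm across, 54 mm high; origin at the centre of its underside; leave it alone
- marker: red and white marker pen lying flat, 17 x 135 x 16 mm, long along its y; origin at the centre of its underside; leave it alone

How it is judged:
By the outcome, as a careful person would: the job done as asked, in the order asked, and still so for the second after the job is handed in, while the arm keeps its last pose, push and grip.
It also fails if it takes over 64 s, if anything falls off the work surface, if the arm or the gripper's body presses on something with over 40 N, if the wrist force passes 120 N, or if a joint passes its speed limit or range.

## Working session

There is one attempt and no reset: what is moved stays moved. The work goes in short steps, Python scripts to look and compute and a shell command to move; the robot and the scene stay as the last step left them, time stands still between calls to the robot, and variables do not carry over. Pictures are saved under pics/ and viewed, at most 10 in all, crops included, and the job is handed in when it is done.

```bash
ls; mkdir -p pics; python3 - <<'E'
from bench import env
import cv2,numpy as np
np.set_printoptions(precision=4,suppress=True)
for n in("scene","top"):
    im=env.get_image(n); cv2.imwrite(f"pics/{n}0.png",im[:,:,::-1]); c=env.get_calibration(n); print(n,c)
s=env.state(); print(s["time_s"],s["position"],s["tool_rot"],s["opening"])
E
```

```text
bench.py
pics
shift.py
scene {'fov_y': 50.990534473151946, 'cx': 325.16022372818213, 'cy': 235.5570964209982, 'R': array([[-0.8885, -0.4588,  0.0018],
       [-0.2983,  0.5747, -0.7621],
       [ 0.3486, -0.6776, -0.6475]]), 't': array([0.6043, 0.0772, 1.31  ])}
top {'fov_y': 55.3576024098346, 'cx': 324.8317630348124, 'cy': 240.4034947403197, 'R': array([[ 0.0187, -0.9996,  0.0203],
       [-0.992 , -0.021 , -0.1246],
       [ 0.1249, -0.0178, -0.992 ]]), 't': array([0.2223, 0.5728, 1.1128])}
0.1 [ 0.2527 -0.6257  0.2306] [-3.0829 -0.599   0.0003] 0.9988535771338982
```

View pics/top0.png

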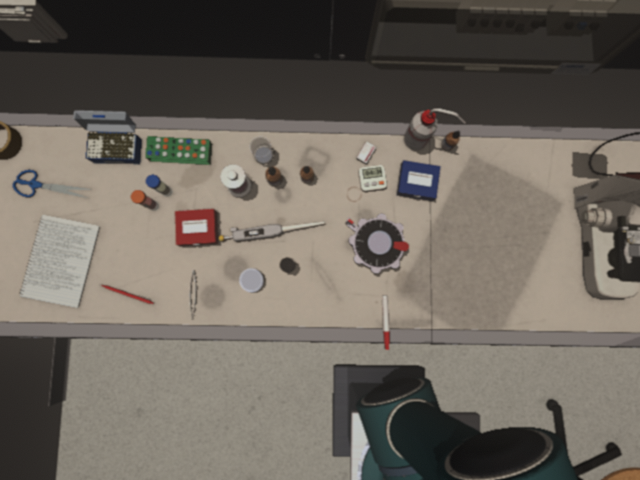

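View pics/scene0.png

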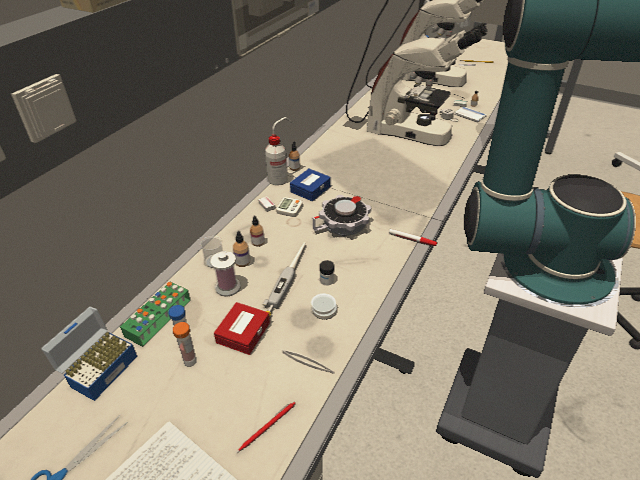

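The top view shows the wheel at about (379,243), a red field near (401,246) and a small red tip near (350,222). I'll enlarge and measure these.

```bash
cat > h.py <<'E'
from bench import env
import cv2,numpy as np
np.set_printoptions(precision=4,suppress=True)
def ray(n,u,v,z):
    c=env.get_calibration(n); f=240/np.tan(np.radians(c["fov_y"]/2)); R=np.array(c["R"]); t=np.array(c["t"])
    o=-R.T@t; d=R.T@np.array([(u-c["cx"])/f,(v-c["cy"])/f,1]); return o+d*(z-o[2])/d[2]
def proj(n,X):
    c=env.get_calibration(n); f=240/np.tan(np.radians(c["fov_y"]/2)); p=np.array(c["R"])@X+c["t"]
    return p[:2]/p[2]*f+[c["cx"],c["cy"]]
def reds(im,box):
    x0,x1,y0,y1=box; a=im[y0:y1,x0:x1].astype(int)
    m=((a[...,0]>110)&(a[...,0]-a[...,1]>70)&(a[...,0]-a[...,2]>70)).astype(np.uint8)
    n,l,s,c=cv2.connectedComponentsWithStats(m)
    return [(s[i,4],c[i]+[x0,y0]) for i in range(1,n) if s[i,4]>3]
E
python3 - <<'E'
from h import *
t=cv2.imread("pics/top0.png")[:,:,::-1]; s=cv2.imread("pics/scene0.png")[:,:,::-1]
for n,im,b in(("top",t,(335,420,205,285)),("scene",s,(300,385,180,245))):
    for r in reds(im,b): print(n,r,ray(n,*r[1],.052))
cv2.imwrite("pics/c.png",np.hstack([cv2.resize(t[200:290,335:425],(400,400),interpolation=2),cv2.resize(s[175:245,300:390],(400,400),interpolation=2)])[:,:,::-1])
E
```

```text
top (np.int32(9), array([350.4444, 221.1111])) [0.6155 0.1713 0.052 ]
top (np.int32(93), array([400.828 , 245.3763])) [0.5576 0.0461 0.052 ]
scene (np.int32(48), array([355.6458, 198.7292])) [0.5603 0.0416 0.052 ]
scene (np.int32(9), array([316.2222, 216.7778])) [0.6212 0.1675 0.052 ]
```

View pics/c.png

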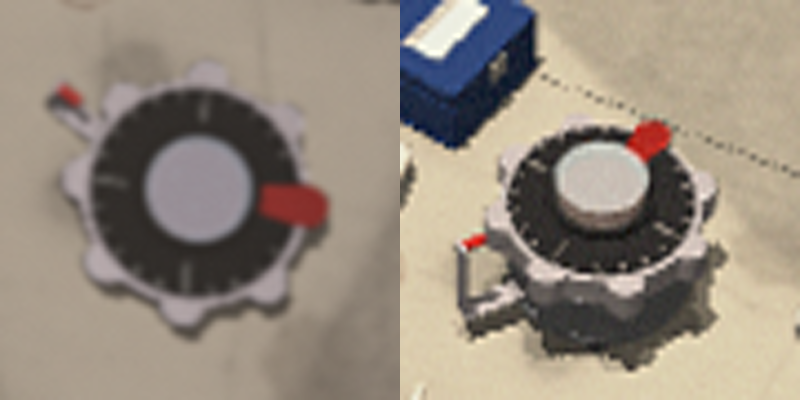

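The crop shows the dish at about crop (198,188), the red lobe at (300,205), and the pointer at (68,97), upper left in the top view. Next I'll measure the axis from the mat and the dish in both views.

```bash
python3 - <<'E'
from h import *
for n,f,b in(("top","pics/top0.png",(335,425,200,290)),("scene","pics/scene0.png",(320,376,188,226))):
    im=cv2.imread(f)[:,:,::-1]; x0,x1,y0,y1=b; a=im[y0:y1,x0:x1].astype(int)
    red=(a[...,0]-a[...,1]>50)&(a[...,0]-a[...,2]>50)
    dark=((a.max(2)<85)).astype(np.uint8)
    nn,l,s,c=cv2.connectedComponentsWithStats(dark); i=1+np.argmax(s[1:,4])
    cs,_=cv2.findContours((l==i).astype(np.uint8),0,1); k=max(cs,key=cv2.contourArea)
    P=np.array([ray(n,*(q[0]+[x0,y0]),.052)[:2] for q in cv2.convexHull(k)])
    (cc,r)=cv2.minEnclosingCircle(P.astype(np.float32)); e=cv2.fitEllipse(P.astype(np.float32)*1000)
    print(n,"mat",s[i],cc,r,e)
    # dish top: bright bluish-grey inside
    g=((a.min(2)>125)&(l!=i)&(a[...,2]>=a[...,0]-8)).astype(np.uint8)
    hy,hx=(proj(n,np.array([*cc,.066]))-[x0,y0])[::-1]
    nn,l2,s2,c2=cv2.connectedComponentsWithStats(g); j=l2[int(hy),int(hx)]
    print(" dish",s2[j],c2[j]+[x0,y0],ray(n,*(c2[j]+[x0,y0]),.066), "area r mm?")
E
```

```text
top mat [  21   20   46   47 1140] (0.5627884268760681, 0.10114525258541107) 0.05764324590563774 ((562.847412109375, 101.3506851196289), (113.77727508544922, 114.427978515625), 74.43824005126953)
 dish [ 33  31  23  23 391] [379.1841 242.2097] [0.5626 0.1016 0.066 ] area r mm?
scene mat [  4   9  42  26 503] (0.5659521818161011, 0.10127990692853928) 0.058821290731430054 ((566.1200561523438, 101.66264343261719), (115.0992431640625, 116.05447387695312), 14.006556510925293)
 dish [   0    0   56   38 2095] [347.5556 206.5699] [0.5573 0.103  0.066 ] area r mm?
```

```bash
cat >> h.py <<'E'
from scipy.spatial.transform import Rotation as Ro
H=np.array([.5635,.1013])
def totool(d,turn=0):
    R=Ro.from_rotvec(env.state()["tool_rot"])*Ro.from_euler("z",turn); return R.inv().apply(d)
def pol(r,a): return H+r*np.array([np.cos(np.radians(a)),np.sin(np.radians(a))])
E
python3 - <<'E'
from h import *
p=env.state()["position"]; A=np.array([.30,-.25,.2]); B=np.array([*pol(112,-72.5)*0+pol(.112,-72.5),.12])
x=totool([1,0,0]);print("x in tool",x, "yaw",-np.degrees(np.arctan2(x[1],x[0])))
print(B,totool(A-p),totool(B-A))
E
```

```text
x in tool [ 0.9273  0.3744 -0.0004] yaw -21.989664320968615
[ 0.5972 -0.0055  0.12  ] [ 0.1846 -0.3307  0.031 ] [ 0.3671 -0.1153  0.0801]
```

```bash
python3 shift.py '[[0,0.0264,-0.0472,0.0044,0],[0,0.0264,-0.0472,0.0044,0],[0,0.0264,-0.0472,0.0044,0],[0,0.0264,-0.0472,0.0044,0],[0,0.0264,-0.0472,0.0044,0],[0,0.0264,-0.0472,0.0044,0],[0,0.0264,-0.0472,0.0044,0],[0,0.0459,-0.0144,0.01,0],[0,0.0459,-0.0144,0.01,0],[0,0.0459,-0.0144,0.01,0],[0,0.0459,-0.0144,0.01,0],[0,0.0459,-0.0144,0.01,0],[0,0.0459,-0.0144,0.01,0],[0,0.0459,-0.0144,0.01,0],[0,0.0459,-0.0144,0.01,0],[0,0,0,0,0.15],[0,0,0,0,0],[0,0,0,0,0]]' 20
python3 - <<'E'
from h import *
S=[];
for n in("top","scene"):
    im=env.get_image(n); cv2.imwrite(f"pics/{n}1.png",im[:,:,::-1]); S.append(im)
    for r in reds(im,(335,420,205,285) if n=="top" else (300,385,180,245)): print(n,r,ray(n,*r[1],.052))
p=env.state()["position"]; print(p,np.hypot(*(p[:2]-H)),np.degrees(np.arctan2(*(p[:2]-H)[::-1])))
t=np.array([*pol(.112,-72.5),.037]);print(totool(t-p),totool([1,0,0]))
cv2.imwrite("pics/c1.png",np.hstack([cv2.resize(S[0][180:320,310:450],(400,400),interpolation=2),cv2.resize(S[1][155:275,280:400],(400,400),interpolation=2)])[:,:,::-1])
E
```

```text
time_s: 2.35
position: [0.5975, -0.0063, 0.1206]
tool_rot: [-3.12, -0.371, -0.0]
force: [-0.6, 0.7, 0.4]
opening: 0.001
finger_force: 0.0
top (np.int32(11), array([350.0909, 220.8182])) [0.6162 0.1722 0.052 ]
top (np.int32(93), array([400.2151, 245.4516])) [0.5573 0.0476 0.052 ]
scene (np.int32(45), array([355.6222, 198.9333])) [0.5599 0.0426 0.052 ]
scene (np.int32(9), array([316.2222, 216.7778])) [0.6212 0.1675 0.052 ]
[ 0.5975 -0.0064  0.1208] 0.11295570029704495 -72.45829465027995
[-0.0002 -0.001   0.0838] [0.9724 0.2332 0.0005]
```

View pics/c1.png

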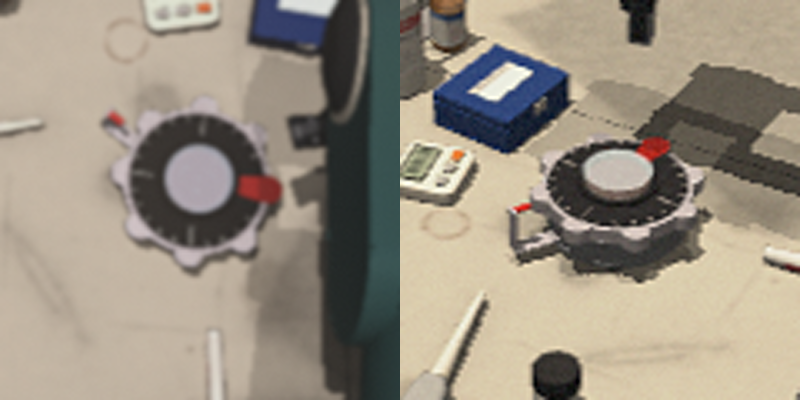

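The axis and pointer match the first measurement. The fingertip at crop (305,130) lines up with the gap next to the red lobe. Now lowering it and sliding it in.

```bash
python3 shift.py '[[0,0,0,0.028,0],[0,0,0,0.028,0],[0,0,0,0.028,0],[0,0,0,0,0],[0,-0.0012,-0.016,0,0],[0,-0.0012,-0.016,0,0],[0,0,0,0,0]]'
python3 - <<'E'
from h import *
S=[]
for n in("top","scene"):
    im=env.get_image(n); S.append(im)
    for r in reds(im,(335,420,205,285) if n=="top" else (300,385,180,245)): print(n,r,ray(n,*r[1],.052))
p=env.state()["position"]; print(p,np.hypot(*(p[:2]-H)),np.degrees(np.arctan2(*(p[:2]-H)[::-1])))
cv2.imwrite("pics/c2.png",np.hstack([cv2.resize(S[0][200:290,335:425],(400,400),interpolation=2),cv2.resize(S[1][155:245,290:380],(400,400),interpolation=2)])[:,:,::-1])
E
```

```text
time_s: 3.32
position: [0.588, 0.0259, 0.0376]
tool_rot: [3.12, 0.369, 0.002]
force: [-0.6, 1.4, 0.5]
opening: 0.002
finger_force: 0.0
top (np.int32(11), array([350.0909, 220.8182])) [0.6162 0.1722 0.052 ]
top (np.int32(6), array([398. , 247.5])) [0.5521 0.0531 0.052 ]
scene (np.int32(7), array([355.8571, 200.7143])) [0.5557 0.0501 0.052 ]
scene (np.int32(9), array([316.2222, 216.7778])) [0.6212 0.1675 0.052 ]
[0.5881 0.025  0.0371] 0.08022393502711557 -72.1209460463148
```

View pics/c2.png

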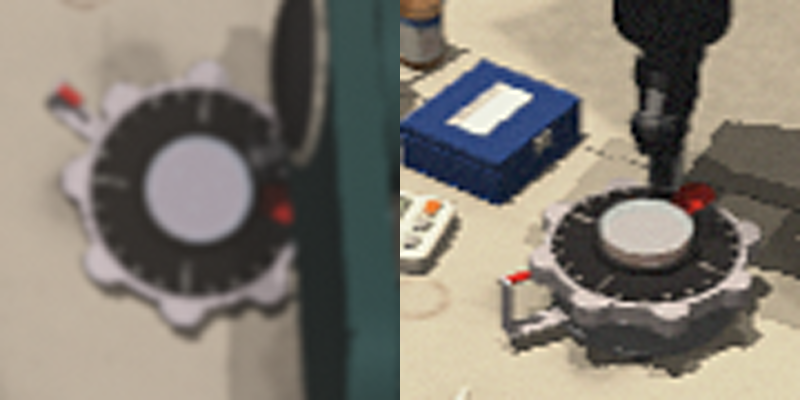

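The fingertip sits in the gap just ahead of the red lobe, and the wheel hasn't moved. Flicking clockwise, toward the robot, then backing out.

```bash
python3 shift.py '[[0,-0.0202,-0.0009,0,0.18],[0,-0.02,-0.0023,0,0.18],[0,-0.0198,-0.0037,0,0.18],[0,-0.024,0.032,0,0],[0,-0.005,0.035,0,0],[0,0,0,-0.03,0],[0,0,0,-0.03,0]]'
cat >> h.py <<'E'
def look():
    im=env.get_image("scene"); t=env.state()["time_s"]
    x0,x1,y0,y1=300,385,180,245; a=im[y0:y1,x0:x1].astype(int)
    m=((a[...,0]>60)&(a[...,0]>2*a[...,1])&(a[...,0]>2*a[...,2])).astype(np.uint8)
    u,v=np.meshgrid(range(x0,x1),range(y0,y1)); uv=np.c_[u[m>0],v[m>0]]
    P=np.array([ray("scene",*q,.052)[:2] for q in uv])-np.array([.566,.1013])
    r=np.hypot(*P.T); P=P[(r<.078)&(r>.038)]
    c=P.mean(0) if len(P) else [0,0]
    return im,t,len(P),np.degrees(np.arctan2(c[1],c[0])),np.hypot(*c)
E
python3 - <<'E'
from h import *
for i in range(4):
    im,*o=look(); print(o)
cv2.imwrite("pics/c3.png",cv2.resize(im[155:275,270:430],(800,600),interpolation=2)[:,:,::-1])
p=env.state()["position"]; print(p,env.state()["tool_rot"],np.hypot(*(p[:2]-H)),np.degrees(np.arctan2(*(p[:2]-H)[::-1])))
t=np.array([*pol(.0475,-68),.075]); x=totool([1,0,0]);print(np.degrees(np.arctan2(x[1],x[0])),totool(t-p))
E
```

```text
time_s: 4.3
position: [0.4807, -0.0276, 0.0974]
tool_rot: [3.105, -0.481, -0.0]
force: [-0.3, -0.1, -0.0]
opening: -0.004
finger_force: 0.0
[4.35, 79, np.float64(134.85245375586612), np.float64(0.05836739080327393)]
[4.4, 80, np.float64(127.02714716079247), np.float64(0.058179691823075225)]
[4.45, 80, np.float64(119.48316628184172), np.float64(0.05842111166136227)]
[4.5, 78, np.float64(112.96226588871055), np.float64(0.05807119462036572)]
[ 0.4812 -0.0272  0.0968] [-3.1047  0.4794 -0.0016] 0.15260118015232738 -122.63260111977512
-17.556304976428024 [ 0.0699 -0.1107  0.0219]
```

View pics/c3.png

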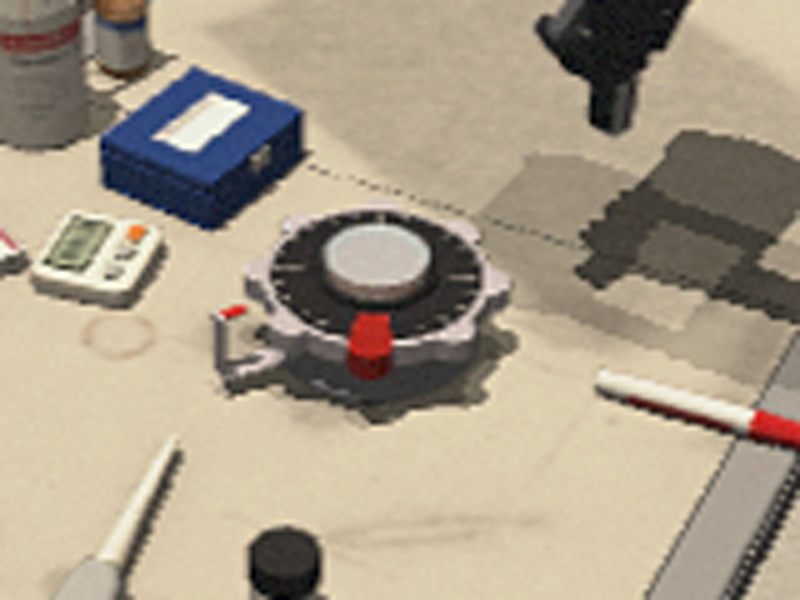

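The wheel is coasting clockwise at about 146°/s with the finger well clear. The red field is at picture (370,345) and the pointer at (225,315). Moving to hover above the mat, with the fingertip turned so its 22 mm side lies radially.

```bash
python3 shift.py '[[0,0.0233,-0.0369,0,0],[0,0.0233,-0.0369,0,0],[0,0.0233,-0.0369,0,0],[0,0,0,0,0.176],[0,0,0,0,0.176],[0,0,0,0,0.176],[0,0,0,0,0.176],[0,0,0,0,0.176],[0,0,0,0.015,0],[0,0,0,0.01,0],[0,0,0,0,0]]'
cat >> h.py <<'E'
def lookt():
    im=env.get_image("top"); t=env.state()["time_s"]
    x0,x1,y0,y1=335,425,200,290; a=im[y0:y1,x0:x1].astype(int)
    m=((a[...,0]>60)&(a[...,0]>2*a[...,1])&(a[...,0]>2*a[...,2])).astype(np.uint8)
    u,v=np.meshgrid(range(x0,x1),range(y0,y1)); uv=np.c_[u[m>0],v[m>0]]
    P=np.array([ray("top",*q,.052)[:2] for q in uv]).reshape(-1,2)-np.array([.563,.1013])
    r=np.hypot(*P.T); P=P[(r<.077)&(r>.038)]
    c=P.mean(0) if len(P) else [0,0]
    return im,t,len(P),np.degrees(np.arctan2(c[1],c[0])),np.hypot(*c)
E
python3 - <<'E'
from h import *
for i in range(3):
    im,*o=look(); print("s",*o)
    it,*o=lookt(); print("t",*o)
cv2.imwrite("pics/c4.png",np.hstack([cv2.resize(it[200:290,335:425],(400,400),interpolation=2),cv2.resize(im[175:245,300:390],(400,400),interpolation=2)])[:,:,::-1])
p=env.state()["position"]; print(p,np.hypot(*(p[:2]-H)),np.degrees(np.arctan2(*(p[:2]-H)[::-1])))
t=np.array([*pol(.0475,-68),.075]); x=totool([1,0,0]);print(np.degrees(np.arctan2(x[1],x[0])),totool(t-p),env.state()["force"])
E
```

```text
time_s: 5.88
position: [0.5803, 0.0574, 0.0697]
tool_rot: [2.606, -1.752, -0.003]
force: [-0.3, -0.2, 0.3]
opening: -0.001
finger_force: 0.0
s 5.925 32 -88.62573022977844 0.05877869048315456
t 5.975 0 0.0 0.0
s 6.025 42 -101.26125841335895 0.0583937138524864
t 6.075 0 0.0 0.0
s 6.125 50 -114.24964767280865 0.057522182498036166
t 6.175 0 0.0 0.0
[0.5812 0.0575 0.0719] 0.047274539775747984 -67.97781516167447
-67.93864080957714 [ 0.0002  0.     -0.0031] [0.5611 0.1301 0.9294]
```

View pics/c4.png

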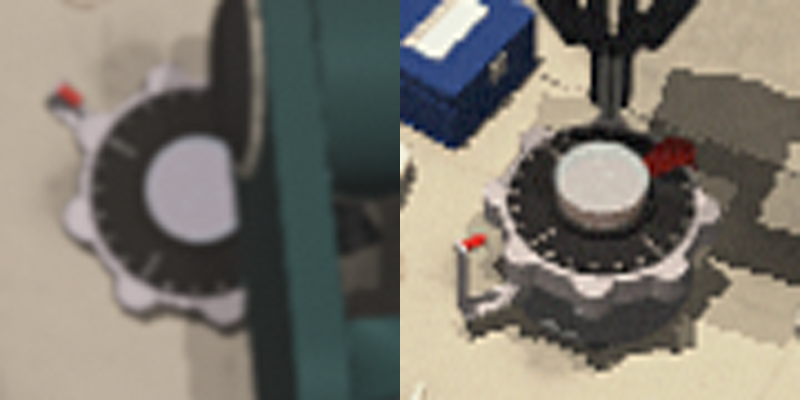

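The fingertip hovers above the mat at radius 47 mm, between the ring and the rim. In the right-hand view the red is at about crop (670,155) and the pointer at (472,243). Lowering a little and letting it coast.

```bash
Z='[0,0,0,0,0]'; python3 shift.py '[[0,0,0,0.006,0],[0,0,0,0.005,0],[0,0,0,0,0],[0,0,0,0,0],[0,0,0,0,0],[0,0,0,0,0],[0,0,0,0,0],[0,0,0,0,0],[0,0,0,0,0],[0,0,0,0,0],[0,0,0,0,0],[0,0,0,0,0],[0,0,0,0,0],[0,0,0,0,0],[0,0,0,0,0],[0,0,0,0,0],[0,0,0,0,0],[0,0,0,0,0],[0,0,0,0,0],[0,0,0,0,0]]'
cat >> h.py <<'E'
def spd(n):
    A=[]
    for i in range(n):
        _,*o=look(); A.append(o); 
    A=np.array(A); k=A[:,1]>20; a=np.unwrap(np.radians(A[k,2])); f=np.polyfit(A[k,0]-A[-1,0],a,1)
    print("t",A[-1,0],"ang",np.degrees(f[1])%360,"w",f[0],"deg/s",np.degrees(f[0]),"n",k.sum(),A[-1])
E
python3 - <<'E'
from h import *
spd(8); print(env.state()["position"],env.state()["force"])
E
python3 shift.py '[[0,0,0,0,0],[0,0,0,0,0],[0,0,0,0,0],[0,0,0,0,0],[0,0,0,0,0],[0,0,0,0,0],[0,0,0,0,0],[0,0,0,0,0],[0,0,0,0,0],[0,0,0,0,0],[0,0,0,0,0],[0,0,0,0,0],[0,0,0,0,0],[0,0,0,0,0],[0,0,0,0,0],[0,0,0,0,0]]'
python3 - <<'E'
from h import *
spd(8); print(env.state()["position"],env.state()["force"])
E
```

```text
time_s: 8.68
position: [0.581, 0.0575, 0.0605]
tool_rot: [2.605, -1.756, -0.0]
force: [-0.1, -0.4, 0.2]
opening: 0.0
finger_force: 0.0
t 9.075 ang 283.6192906296012 w -1.4657603036950033 deg/s -83.9818791795375 n 2 [  9.075   20.     -83.9889   0.0579]
[0.581  0.0575 0.0605] [-0.2499  0.231   0.137 ]
time_s: 11.08
position: [0.581, 0.0575, 0.0605]
tool_rot: [2.605, -1.756, -0.0]
force: [-0.9, 1.0, -0.8]
opening: -0.002
finger_force: 0.0
t 11.475 ang 80.42537320410416 w -1.2578390192202897 deg/s -72.06886710819744 n 8 [11.475  77.     80.5987  0.0587]
[0.581  0.0575 0.0605] [0.4494 0.5531 0.9334]
```

At t=11.475 the red was at about 75° and turning at 1.24 rad/s clockwise. The pointer is at about 54°, so contact should come about 0.31 s from now. Braking on this pass.

```bash
python3 shift.py '[[0,0,0,0,0],[0,0,0,0.006,0],[0,0,0,0.009,0]]'
python3 - <<'E'
from h import *
for i in range(2):
    im,*o=look(); print(o,env.state()["position"],env.state()["force"])
it,*o=lookt(); print("t",o)
for r in reds(it,(335,420,205,285)): print(r,ray("top",*r[1],.052))
cv2.imwrite("pics/c5.png",np.hstack([cv2.resize(it[200:290,335:425],(400,400),interpolation=2),cv2.resize(im[175:245,300:390],(400,400),interpolation=2)])[:,:,::-1])
E
```

```text
time_s: 11.85
position: [0.5848, 0.0583, 0.0514]
tool_rot: [-2.599, 1.752, -0.011]
force: [-12.7, 13.8, 102.5]
opening: 0.0
finger_force: 51.2
[11.9, 76, np.float64(61.54328075849449), np.float64(0.05908883850925103)] [0.5854 0.0584 0.0518] [-3.9891  4.8635 44.618 ]
[11.95, 73, np.float64(62.35251926251405), np.float64(0.0586557341760313)] [0.5851 0.0583 0.0517] [-3.1037  4.1489 50.9023]
t [12.0, 106, np.float64(60.82998229731045), np.float64(0.054548561032947654)]
(np.int32(11), array([350.0909, 220.8182])) [0.6162 0.1722 0.052 ]
(np.int32(101), array([358.9604, 231.3465])) [0.5903 0.1499 0.052 ]
```

View pics/c5.png

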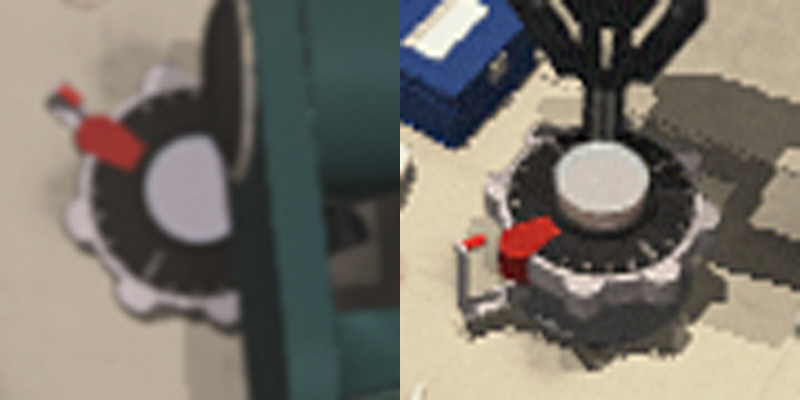

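The wheel stopped with the red field at crop (110,140), directly facing the pointer at (68,97). It is about 6° off centre, within the field's ±11°. The fingertip is pressing with about 50 N. I won't nudge it, because it had to stop in one go. One steadiness check, then I hand in.

```bash
python3 - <<'E'
from h import *
_,*o=lookt(); print(o,env.state()["force"],env.state()["position"])
d=abs(o[2]-60.83)<1
print(env.sign_off() if d else "moved")
E
```

```text
[12.05, 108, np.float64(60.66184173835874), np.float64(0.054792251629375045)] [-2.8925  5.5741 50.6815] [0.585  0.0583 0.0517]
the job is handed in; nothing more can be done
None
```

The job is handed in: I flicked the wheel, it coasted untouched for about 8 s, and one press stopped it with the red field at the pointer, about 6° off centre (within the field's ±11°), with the fingertip still pressing at about 50 N after a brief 102 N reading at the stop (limit 120 N).

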